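# Put the steel offcuts back in the stock trays

## Task

Sort the five loose steel offcuts on the bench back into stock: stand each one upright on its end, flat on the floor of the tray that already holds the same section (round tube, square tube, angle or channel). Both round tubes go in the same tray. Let go of them all, leave them standing, and do not push aside or knock over the small paint tin that stands among them.

Things in the scene. Friction and masses are not known exactly. Their poses are not given: they have to be found in the camera images.
- round_tall: Offcut of round steel tube, outside diameter 42 mm, wall 4 mm, 80 mm tall, 0.3 kg. It stands on a cut end on the bench, loose. Origin: centre of its outline, on the underside; z up along the length. 
- round_short: Offcut of the same round steel tube, outside diameter 42 mm, wall 4 mm, 60 mm tall, 0.2 kg. It stands on a cut end on the bench, loose. Origin: centre of its outline, on the underside; z up along the length. 
- square_end: Offcut of square steel tube, 50 x 50 mm, wall 5 mm, 65 mm tall, 0.45 kg. It stands on a cut end on the bench, loose. Origin: centre of its outline, on the underside; z up along the length. x and y are square to its faces.
- angle_end: Offcut of steel angle (L section), legs 50 mm, 8 mm thick, 65 mm tall, 0.37 kg. It stands on a cut end on the bench, loose. Origin: centre of its outline, on the underside; z up along the length. The outline is the 50 x 50 mm square round the L; the outer corner is at (-25, -25) mm; one leg runs along y and fills x = -25 to -17 mm, the other runs along x and fills y = -25 to -17 mm; the rest is open.
- channel_end: Offcut of steel channel (U section), 50 mm wide along y, 38 mm deep along x, 5 mm thick, 70 mm tall, 0.32 kg. It stands on a cut end on the bench, loose. Origin: centre of its outline, on the underside; z up along the length. The web fills x = -19 to -14 mm; the two flanges run from it to x = +19 mm with outer faces at y = +25 and -25 mm; the side at +x is open.
- tray_round: Fixed open tray, dark sheet steel, 172 (x) by 124 mm (y), 3 mm walls 28 mm high, floor 5 mm above the bench. Holds two ends of round tube (seen as rings from above), fixed, up to 72 mm tall, standing at the back (beyond x = +23 mm); the floor from x = -83 to +23 mm is empty. Origin: centre of underside; x to the back of the tray, z up. The trays differ only in what stands in them.
- tray_square: Fixed open tray, dark sheet steel, 172 (x) by 124 mm (y), 3 mm walls 28 mm high, floor 5 mm above the bench. Holds two ends of square tube (hollow squares from above), fixed, up to 72 mm tall, standing at the back (beyond x = +23 mm); the floor from x = -83 to +23 mm is empty. Origin: centre of underside; x to the back of the tray, z up. The trays differ only in what stands in them.
- tray_angle: Fixed open tray, dark sheet steel, 172 (x) by 124 mm (y), 3 mm walls 28 mm high, floor 5 mm above the bench. Holds two ends of angle (L shapes from above, one nested in the other), fixed, up to 72 mm tall, standing at the back (beyond x = +23 mm); the floor from x = -83 to +23 mm is empty. Origin: centre of underside; x to the back of the tray, z up. The trays differ only in what stands in them.
- tray_channel: Fixed open tray, dark sheet steel, 172 (x) by 124 mm (y), 3 mm walls 28 mm high, floor 5 mm above the bench. Holds two ends of channel (U shapes from above), fixed, up to 72 mm tall, standing at the back (beyond x = +23 mm); the floor from x = -83 to +23 mm is empty. Origin: centre of underside; x to the back of the tray, z up. The trays differ only in what stands in them.
- paint_tin: Small closed round paint tin, 62 mm across, 47 mm tall, paper label, standing loose among the offcuts; not to be moved. Origin: centre of its underside.
Not all that is in view belongs to the job. What is shaped like the channel_end but turquoise is not meant. Leave any pink look-alike of the round_short alone.

How it is judged (in metres and radians):
At the end, for the whole second after the job is handed in: Each of the five offcuts stands in the tray of its own section: its origin within 70 mm along x and 46 mm along y of the tray's centre and its foot on the tray floor (origin 2 to 11 mm above the tray's underside), upright within 0.12 rad and at rest (x of round_tall in the frame of tray_round between -0.07 and 0.07 m and y of round_tall in the frame of tray_round between -0.046 and 0.046 m and z of round_tall in the frame of tray_round between 0.002 and 0.011 m and angle between each of round_tall, round_short, square_end, angle_end, channel_end's own z axis and vertical below 0.12 rad and linear speed of each of round_tall, round_short, square_end, angle_end, channel_end below 0.02 m/s and angular speed of each of round_tall, round_short, square_end, angle_end, channel_end below 0.2 rad/s and x of round_short in the frame of tray_round between -0.07 and 0.07 m and y of round_short in the frame of tray_round between -0.046 and 0.046 m and z of round_short in the frame of tray_round between 0.002 and 0.011 m and x of square_end in the frame of tray_square between -0.07 and 0.07 m and y of square_end in the frame of tray_square between -0.046 and 0.046 m and z of square_end in the frame of tray_square between 0.002 and 0.011 m and x of angle_end in the frame of tray_angle between -0.07 and 0.07 m and y of angle_end in the frame of tray_angle between -0.046 and 0.046 m and z of angle_end in the frame of tray_angle between 0.002 and 0.011 m and x of channel_end in the frame of tray_channel between -0.07 and 0.07 m and y of channel_end in the frame of tray_channel between -0.046 and 0.046 m and z of channel_end in the frame of tray_channel between 0.002 and 0.011 m); the robot touches nothing.
It fails at once if the paint tin is pushed more than 30 mm or tipped over (distance of paint_tin from where it was at the start of the episode above 0.03 m or angle between paint_tin's own z axis and vertical above 0.35 rad).
It also fails if it takes over 141 s, if anything falls off the work surface, if the arm or the gripper's body presses on something with over 40 N, if the wrist force passes 120 N, or if a joint passes its speed limit or range.

## Robot

A 6-joint arm with a two-finger parallel gripper is mounted at the origin on the work surface. World frame = base frame: x ahead of the robot, y to its left, z up, the work surface at z = 0. Lengths are in m, angles in degrees, forces in N, time in s.
With the tool pointing down it reaches from about 0.4 to 0.825 m from the base axis. Payload 7 kg.
Tool frame: the origin (TCP) lies between the finger pads; the fingertips stand 22 mm ahead of it and the grasp point (between the pads) lies 3 mm ahead of it; z points along the fingers, y is the direction in which the jaws open and shut (so a half turn about z gives the same grasp; the last joint's range is limited). The gripper opens to 88 mm and grips with 3 to 60 N. Pads are 19 mm wide; open, the fingers measure 130 mm over their backs; the gripper's body (78 mm by 193 mm) begins 47 mm behind the grasp point.
Start: joints at [88.814, 20.546, 0.682, 0, -70.136, -16.507], TCP at [0.205, 0.643, 0.249] pointing down, gripper open.
Joint ranges: [-176.03, 176.03], [-82.01, 121.73], [-58.28, 71.71], [-173.87, 95.51], [-174.79, -0.11], [-173.66, 173.66]. Speed limits (degrees/s): [136.94, 136.94, 172.46, 180, 180, 180].

## Interface

Orientations are given as [roll, pitch, yaw] about the fixed x, y, z axes, in that order (R = Rz(yaw) Ry(pitch) Rx(roll)).
In Python, from plant import telemetry, cams, r gives the robot as it stands.
- The arm moves only by the tool carry_out, never from a script. Its argument "commands" is one flat list of numbers, 5 for each row, row after row: the shift along the world's x, y, z as a fraction of full scale, then the turn about the world's z as a fraction of full scale, then the gripper's target within -1 to 1 (shut at 1, half-way at 0, fully open at -1). In form: [x, y, z, turn, claw, x, y, z, turn, claw, ...]. A call has 1 to 8 rows; each row shifts and turns the commanded pose from where the row before left it; what a row does not reach is not made up. Full scale, the value 1, is 0.04 m for a shift and 4 degrees for a turn. A row lasts 1/10 s, in which the tool goes at most 50 mm and 8.59 degrees, less where a joint would pass 70% of its speed; a pose out of reach is approached as far as the arm can. A call with a number of a shift or a turn outside -1 to 1 is refused whole. A call with a gripper value outside its range is refused whole. The fingers move at their own pace and stop on an object; "grip_force" is the grip in N (left out, the last holds). Time passes only in rows, so rows that do not move let the fingers close. It gives the time, the measured TCP pose, the force and the opening at its end, in the units of the state.
- telemetry.get_state(): the state, without advancing time (a new reading comes with each control period).
- cams.capture(name): name is "scene" or "top" or "wrist"; returns a dict with "frame" (384x512x3 uint8, red, green, blue), "camera_matrix" (3x3 intrinsics, pixels), "k1" (the pictures are not rectified: a ray, as slopes to the right and down, at radius r is drawn at 1 + k1 r^2 times it, then the intrinsics apply), "camera_from_world" (4x4, takes a point from world to camera coordinates); the wrist camera has in their place "mount" (4x4, takes a point from camera to tool coordinates, whose origin is the TCP and whose axes are the flange's). Camera axes: x right, y down, z forward; pixel columns grow to the right and rows downward; lengths in m; the calibration is good to about 2 mm. A picture is of the moment at which its call begins: read the wrist's pose just before it. There is no depth.
- r.close_job(): hands the job in, once; it reports no verdict.
The state is a dict: "time_s": time; "joints": joint angles; "qd": joint speeds; "joint_torque": joint torques, N m; "tcp_pos": TCP position; "eef_rot": TCP orientation; "contact_force": force on the tool from outside, world axes, zero at the start; "moment": the same for the moment, N m; "gripper_width": finger opening in m.
Only numpy, scipy, OpenCV 4.12 (cv2) and the standard library are available. Lean on these libraries where they do the work, as an engineer would, in place of code of your own. Each camera call takes 0.05 s, during which the arm holds its last target. There are 200 camera calls.

## Working session

There is one attempt and no reset: what is moved stays moved. The work goes in short steps, Python scripts to look and compute and a tool call to move; the robot and the scene stay as the last step left them, time stands still between calls to the robot, and variables do not carry over. Pictures are saved under pics/ and viewed, about 12 in all and at most 16, crops included, and the job is handed in when it is done.

Besides the shell and the picture viewer there is one more tool, called after ">>>" as name(argument=value, ...), one argument or row to a line, values as JSON. carry_out: Moves the arm, as the interface text tells. Shift numbers are shares of 0.04 m and turn numbers shares of 4 degrees, none past 1 either way. Its arguments: {"type":"object","properties":{"commands":{"type":"array"},"grip_force":{"type":"number"}},"required":["commands"]}

```bash
ls; mkdir -p pics
python3 - <<'E'
from plant import telemetry,cams,r
import cv2,json
print(telemetry.get_state())
for n in ("scene","top"):
    c=cams.capture(n); cv2.imwrite(f"pics/{n}0.png",c["frame"][:,:,::-1]); print(n,c["camera_matrix"],c["k1"],c["camera_from_world"])
E
```

```text
pics
{'time_s': 0.0, 'joints': array([ 8.88149514e+01,  2.05921346e+01,  6.33056982e-01, -2.07754177e-02,
       -7.01364912e+01, -1.65070717e+01]), 'qd': array([-0.02476295,  0.08351903, -0.09537749, -0.0432732 ,  0.01870078,
        0.01882424]), 'joint_torque': array([ 9.08765778e-04, -5.82712841e+01,  2.93042529e+01,  6.99683368e+00,
        6.95352210e-03, -1.65289262e-04]), 'tcp_pos': array([0.20501289, 0.64262513, 0.24760727]), 'eef_rot': array([ 1.79902821e+02, -8.43190255e-03, -1.76991886e+01]), 'contact_force': array([ 0.38583408, -0.46838057, -0.11115705]), 'moment': array([ 0.00236706,  0.00378816, -0.0026165 ]), 'gripper_width': 0.08778121364933417}
scene [[484.52808445   0.         254.2478423 ]
 [  0.         484.52808445 187.3020403 ]
 [  0.           0.           1.        ]] -0.04085735035892944 [[-0.45804873  0.88889916  0.00704594  0.19125836]
 [ 0.66143731  0.34611196 -0.66536245 -0.32685003]
 [-0.59387881 -0.30010798 -0.74648721  1.54543216]
 [ 0.          0.          0.          1.        ]]
top [[388.30726131   0.         252.63550065]
 [  0.         388.30726131 190.43619141]
 [  0.           0.           1.        ]] -0.11747559674527344 [[-0.01958126 -0.99910556 -0.03747865  0.07827909]
 [-0.99810419  0.02172182 -0.05758638  0.53279464]
 [ 0.05834898  0.03627998 -0.99763679  1.02746317]
 [ 0.          0.          0.          1.        ]]
```

View pics/top0.png

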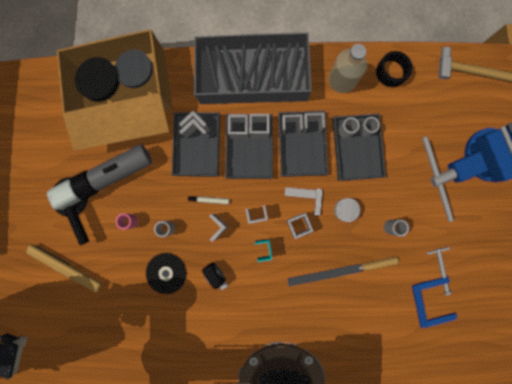

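View pics/scene0.png

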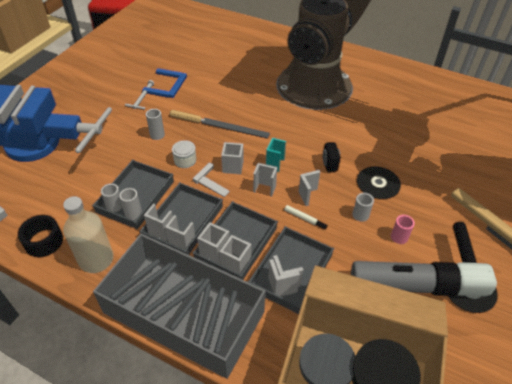

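Run:
```python
import cv2
im=cv2.imread("pics/top0.png")[105:265,110:420]
cv2.imwrite("pics/c1.png",cv2.resize(im,None,fx=2.58,fy=2.58,interpolation=cv2.INTER_CUBIC))
```

```text
(no output)
```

View pics/c1.png

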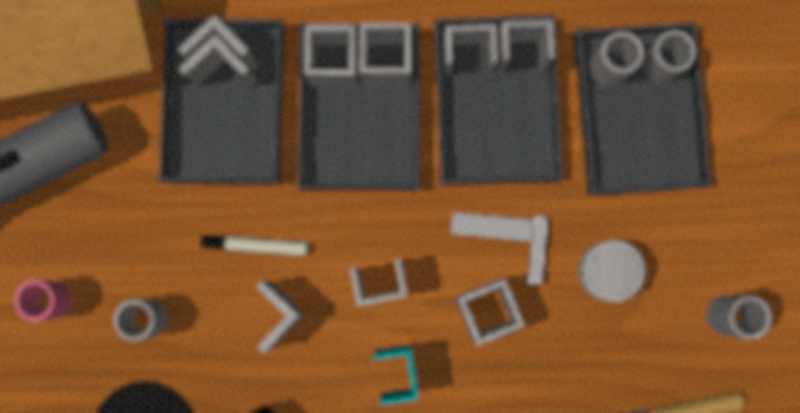

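```bash
cat > h.py <<'E'
import numpy as np,cv2
def ray(c,px,T=None):
    """pixel -> world origin, direction"""
    px=np.atleast_2d(np.float64(px)); K=c["camera_matrix"]
    d=(px-[K[0,2],K[1,2]])/[K[0,0],K[1,1]]
    u=d.copy()
    for _ in range(20): u=d/(1+c["k1"]*(u**2).sum(1,keepdims=True))
    T=np.linalg.inv(c["camera_from_world"]) if T is None else T
    D=np.c_[u,np.ones(len(u))]@T[:3,:3].T
    return T[:3,3],D
def cast(c,px,z,T=None):
    o,D=ray(c,px,T); s=(z-o[2])/D[:,2]
    return (o+s[:,None]*D)[:,:2]
def wristT(c,st):
    from scipy.spatial.transform import Rotation as R
    T=np.eye(4);T[:3,:3]=R.from_euler('xyz',st["eef_rot"],degrees=True).as_matrix();T[:3,3]=st["tcp_pos"]
    return T@c["mount"]
E
python3 - <<'E'
from plant import cams,telemetry
from h import *
np.set_printoptions(precision=4,suppress=True)
c=cams.capture("top")
f=lambda p,z:cast(c,np.array(p)/2.58+[110-.3,105-.3],z)
P=dict(rshort=([(135,319)],.06),rtall=([(750,317)],.08),angle=([(262,287),(294,316),(262,349)],.065),
chan=([(352,268),(355,300),(406,296),(401,260)],.07),square=([(458,298),(510,282),(524,327),(476,343)],.065),tin=([(614,270)],.047),
tA=([(165,20),(284,20),(282,182),(160,181)],.028),tS=([(300,22),(420,24),(420,188),(300,187)],.028),tC=([(437,20),(553,16),(563,180),(440,184)],.028),tR=([(577,32),(696,25),(713,184),(590,193)],.028))
for k,(p,z) in P.items():
    w=f(p,z); e=np.diff(np.r_[w,w[:1]],axis=0)
    print(k,w.tolist() if 0 else w.round(3).tolist(),"mean",w.mean(0),"len",np.hypot(*e.T).round(3),"dir",np.degrees(np.arctan2(e[:,1],e[:,0])).round(0))
st=telemetry.get_state(); 
w=cams.capture("wrist"); print(w["mount"],w["camera_matrix"],w["k1"]); cv2.imwrite("pics/w0.png",w["frame"][:,:,::-1])
E
```

```text
rshort [[0.438, 0.304]] mean [0.438  0.3039] len [0.] dir [0.]
rtall [[0.429, -0.306]] mean [ 0.4286 -0.3063] len [0.] dir [0.]
angle [[0.468, 0.173], [0.439, 0.142], [0.407, 0.174]] mean [0.4378 0.163 ] len [0.043 0.046 0.062] dir [-133.  135.   -1.]
chan [[0.485, 0.083], [0.454, 0.08], [0.457, 0.03], [0.492, 0.034]] mean [0.4719 0.0569] len [0.032 0.05  0.036 0.049] dir [-176.  -87.    7.   98.]
square [[0.454, -0.021], [0.468, -0.073], [0.424, -0.086], [0.409, -0.038]] mean [ 0.4386 -0.0545] len [0.054 0.046 0.05  0.048] dir [ -74. -164.  107.   21.]
tin [[0.478, -0.18]] mean [ 0.4779 -0.1801] len [0.] dir [0.]
tA [[0.752, 0.279], [0.748, 0.152], [0.576, 0.156], [0.581, 0.285]] mean [0.6642 0.218 ] len [0.127 0.171 0.129 0.172] dir [-92. 179.  88.  -2.]
tS [[0.745, 0.135], [0.739, 0.009], [0.567, 0.013], [0.571, 0.137]] mean [0.6554 0.0738] len [0.126 0.172 0.124 0.174] dir [-93. 179.  88.  -1.]
tC [[0.743, -0.009], [0.744, -0.13], [0.572, -0.134], [0.57, -0.007]] mean [ 0.6574 -0.0701] len [0.121 0.173 0.127 0.172] dir [ -89. -179.   91.   -0.]
tR [[0.727, -0.155], [0.732, -0.281], [0.564, -0.29], [0.558, -0.162]] mean [ 0.6453 -0.2218] len [0.126 0.168 0.129 0.169] dir [ -88. -177.   93.    2.]
[[ 0.0015 -0.9546 -0.2979  0.0815]
 [ 1.      0.0012  0.0012  0.0007]
 [-0.0008 -0.2979  0.9546 -0.1358]
 [ 0.      0.      0.      1.    ]] [[279.4912   0.     254.3165]
 [  0.     279.4912 189.6236]
 [  0.       0.       1.    ]] -0.04538267093882727
```

>>> carry_out(
  commands=[0.58,-0.85,-0.12,0,-1,0.58,-0.85,-0.12,0,-1,0.58,-0.85,-0.12,0,-1,0.58,-0.85,-0.12,0,-1,0.58,-0.85,-0.12,0,-1,0.58,-0.85,-0.12,0,-1,0.58,-0.85,-0.12,0,-1,0.58,-0.85,-0.12,0,-0.6],
  grip_force=30,
)

```text
time_s: 1.0
tcp_pos: [0.3913, 0.3695, 0.2101]
eef_rot: [-180.0, -0.0, -17.7]
contact_force: [1.2, 0.1, 0.4]
gripper_width: 0.0839
```

>>> carry_out(
  commands=[0.58,-0.85,0,0,-0.6,0.58,-0.85,0,0,-0.6,0,0,0,0,-0.6,0,0,0,0,-0.6,0,0,0,0,-0.6],
)

```text
time_s: 1.5
tcp_pos: [0.437, 0.3035, 0.2102]
eef_rot: [-180.0, 0.0, -17.7]
contact_force: [-0.3, 0.6, 0.7]
gripper_width: 0.0701
```

```bash
cat > look.py <<'E'
import sys
from plant import cams,telemetry
from h import *
n=sys.argv[1]
st=telemetry.get_state(); c=cams.capture("wrist")
cv2.imwrite(f"pics/{n}.png",c["frame"][:,:,::-1]); np.savez(f"pics/{n}.npz",T=wristT(c,st),K=c["camera_matrix"],k1=c["k1"])
print(st["tcp_pos"].round(4),st["eef_rot"].round(2),st["gripper_width"],st["contact_force"].round(1))
E
python3 look.py a1
```

```text
[0.437  0.3035 0.2102] [-179.99    0.    -17.69] 0.07007767782055142 [-0.3  0.6  0.7]
```

View pics/a1.png

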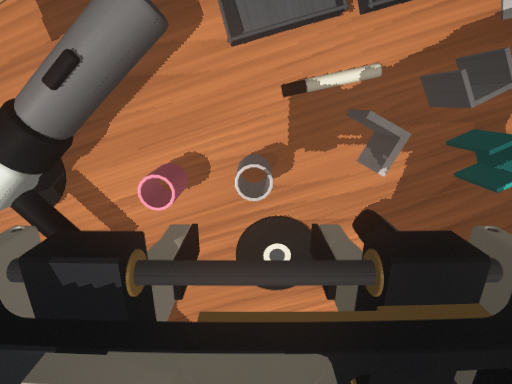

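```bash
cat > cw.py <<'E'
import sys
from h import *
n,z=sys.argv[1],float(sys.argv[2]); d=np.load(f"pics/{n}.npz")
c=dict(camera_matrix=d["K"],k1=float(d["k1"]))
w=cast(c,eval(sys.argv[3]),z,d["T"]); print(w.round(4).tolist(),"mean",w.mean(0).round(4))
E
python3 cw.py a1 .06 "[(254,183)]"; python3 cw.py a1 .065 "[(349,111),(410,136),(382,174)]"
```

```text
[[0.4364, 0.3029]] mean [0.4364 0.3029]
[[0.4794, 0.192], [0.4373, 0.1375], [0.4067, 0.172]] mean [0.4411 0.1671]
```

>>> carry_out(
  commands=[0,0,-0.99,0,-0.6,0,0,-0.99,0,-0.6,0,0,-0.99,0,-0.6,0,0,-0.99,0,-0.6,0,0,0,0,-0.6,0,0,0,0,1,0,0,0,0,1,0,0,0,0,1],
)

```text
time_s: 2.35
tcp_pos: [0.4379, 0.3045, 0.0539]
eef_rot: [-179.8, -0.1, -17.7]
contact_force: [0.0, -0.6, 0.3]
gripper_width: 0.0516
```

>>> carry_out(
  commands=[0,0,0,0,1,0,0,0,0,1,0,0,0,0,1],
)

```text
time_s: 2.65
tcp_pos: [0.4378, 0.3039, 0.0533]
eef_rot: [-179.9, -0.1, -17.7]
contact_force: [-1.8, 0.1, 7.5]
gripper_width: 0.0414
```

>>> carry_out(
  commands=[0,0,0.8,0,1,0,0,1,0,1,0.28,-0.9,0.4,0,1,0.28,-0.9,0.4,0,1,0.28,-0.9,0.4,0,1,0.28,-0.9,0,0,1,0.28,-0.9,0,0,1,0.28,-0.9,0,0,1],
)

```text
time_s: 3.45
tcp_pos: [0.5042, 0.0854, 0.1722]
eef_rot: [-180.0, -0.0, -17.7]
contact_force: [0.7, 0.6, -2.9]
gripper_width: 0.0415
```

>>> carry_out(
  commands=[0.28,-0.9,0,0,1,0.28,-0.9,0,0,1,0.28,-0.9,0,0,1,0.28,-0.9,0,0,1,0.28,-0.9,0,0,1,0.28,-0.9,0,0,1,0.28,-0.9,0,0,1,0.06,-0.9,0,0,1],
)

```text
time_s: 4.25
tcp_pos: [0.5856, -0.2026, 0.1716]
eef_rot: [-180.0, 0.0, -17.7]
contact_force: [1.1, -0.2, -2.9]
gripper_width: 0.0413
```

>>> carry_out(
  commands=[0,0,0,0,1,0,0,0,0,1,0,0,0,0,1],
)

```text
time_s: 4.55
tcp_pos: [0.5848, -0.2006, 0.1717]
eef_rot: [-180.0, 0.0, -17.7]
contact_force: [0.2, 1.2, -3.0]
gripper_width: 0.0415
```

```bash
python3 look.py a2
```

```text
[ 0.5848 -0.2006  0.1717] [-1.7999e+02  3.0000e-02 -1.7700e+01] 0.041455884040954086 [ 0.2  1.2 -3. ]
```

View pics/a2.png

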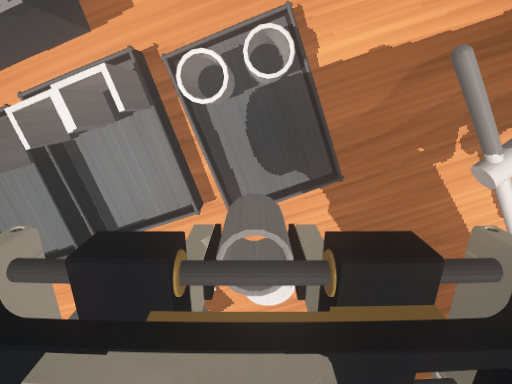

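```bash
python3 cw.py a2 .028 "[(165,58),(291,5),(341,178),(234,212)]"; python3 cw.py a2 .028 "[(131,48),(199,212)]"
```

```text
[[0.7255, -0.1596], [0.7321, -0.2824], [0.5637, -0.2894], [0.5615, -0.1714]] mean [ 0.6457 -0.2257]
[[0.7436, -0.1329], [0.5729, -0.1354]] mean [ 0.6582 -0.1342]
```

>>> carry_out(
  commands=[0.35,0,-0.8,0,1,0,0,-0.8,0,1,0,0,-0.8,0,1,0,0,-0.3,0,1,0,0,-0.1,0,1,0,0,0,0,1,0,0,0,0,1],
)

```text
time_s: 5.3
tcp_pos: [0.6003, -0.2009, 0.0615]
eef_rot: [-180.0, -0.2, -17.7]
contact_force: [0.4, -0.5, -1.7]
gripper_width: 0.041
```

>>> carry_out(
  commands=[0,0,-0.05,0,1,0,0,0,0,1,0,0,0,0,1],
)

```text
time_s: 5.6
tcp_pos: [0.5994, -0.201, 0.0584]
eef_rot: [-180.0, -0.1, -17.7]
contact_force: [0.1, 0.4, -0.1]
gripper_width: 0.0413
```

>>> carry_out(
  commands=[0,0,0,0,-0.5,0,0,0,0,-0.5,0,0,0,0,-0.5,0,0,0.6,0,-0.5,0,0,1,0,-0.5,0,0,1,0,-0.5,-0.8,-0.5,0.4,0,-0.5,-0.8,-0.5,0,0,-0.5],
)

```text
time_s: 6.4
tcp_pos: [0.5366, -0.2414, 0.181]
eef_rot: [-180.0, -0.3, -17.6]
contact_force: [0.0, -1.6, 0.1]
gripper_width: 0.0659
```

>>> carry_out(
  commands=[-0.9,-0.55,0,0,-0.5,-0.9,-0.55,0,0,-0.5,-0.87,-0.53,0,0,-0.5,0,0,0,0,-0.5,0,0,0,0,-0.5,0,0,0,0,-0.5],
)

```text
time_s: 7.0
tcp_pos: [0.429, -0.3062, 0.178]
eef_rot: [180.0, -0.0, -17.7]
contact_force: [-0.1, 0.2, 0.3]
gripper_width: 0.0655
```

```bash
python3 look.py a3
```

```text
[ 0.429  -0.3062  0.178 ] [ 1.800e+02 -4.000e-02 -1.769e+01] 0.06551978309317484 [-0.1  0.2  0.3]
```

View pics/a3.png

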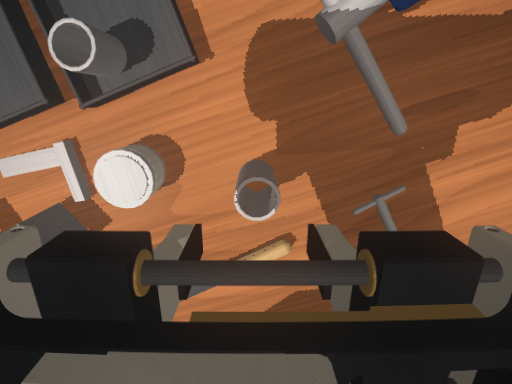

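```bash
python3 cw.py a3 .08 "[(257,198)]"; python3 cw.py a3 .065 "[(72,46)]";python3 cw.py a3 .047 "[(125,179)]"
```

```text
[[0.4287, -0.3096]] mean [ 0.4287 -0.3096]
[[0.5967, -0.2022]] mean [ 0.5967 -0.2022]
[[0.4767, -0.187]] mean [ 0.4767 -0.187 ]
```

>>> carry_out(
  commands=[0,-0.05,-0.9,0,-0.5,0,0,-0.9,0,-0.5,0,0,-0.9,0,-0.5,0,0,-0.1,0,-0.5,0,0,0,0,1,0,0,0,0,1,0,0,0,0,1,0,0,0,0,1],
)

```text
time_s: 7.85
tcp_pos: [0.4295, -0.3085, 0.0674]
eef_rot: [180.0, -0.2, -17.7]
contact_force: [-0.1, 0.5, 3.8]
gripper_width: 0.042
```

>>> carry_out(
  commands=[0,0,0,0,1,0,0,0,0,1],
)

```text
time_s: 8.05
tcp_pos: [0.4295, -0.3086, 0.0674]
eef_rot: [180.0, -0.2, -17.7]
contact_force: [0.1, 1.4, 7.0]
gripper_width: 0.042
```

>>> carry_out(
  commands=[0,0,0.8,0,1,0,0,1,0,1,0.4,0.1,0.8,0,1,0.8,0.25,0.4,0,1,0.9,0.25,0,0,1,0.9,0.25,0,0,1,0.9,0.25,0,0,1,0.9,0.25,0,0,1],
)

```text
time_s: 8.85
tcp_pos: [0.6211, -0.2534, 0.1857]
eef_rot: [-180.0, 0.0, -17.7]
contact_force: [-0.0, -0.7, -3.4]
gripper_width: 0.0419
```

>>> carry_out(
  commands=[0.26,0.1,0,0,1,0,0,-0.8,0,1,0,0,-0.8,0,1,0,0,-0.8,0,1,0,0,-0.38,0,1,0,0,0,0,1,0,0,0,0,1,0,0,0,0,1],
)

```text
time_s: 9.65
tcp_pos: [0.6313, -0.2503, 0.0757]
eef_rot: [-180.0, -0.1, -17.7]
contact_force: [-0.2, 0.0, -3.1]
gripper_width: 0.0421
```

>>> carry_out(
  commands=[0,0,-0.06,0,1,0,0,-0.04,0,1,0,0,0,0,1,0,0,0,0,1],
)

```text
time_s: 10.05
tcp_pos: [0.6311, -0.2502, 0.071]
eef_rot: [-180.0, -0.0, -17.7]
contact_force: [-0.7, 0.2, 0.2]
gripper_width: 0.0419
```

>>> carry_out(
  commands=[0,0,0,0,-0.5,0,0,0,0,-0.5,0,0,0,0,-0.5,0,0,0.6,0,-0.5,0,0,1,0,-0.5,0,0,1,0.9,-0.5,-0.6,0.6,0.4,0.9,-0.5,-0.7,0.7,0,0.9,-0.5],
)

```text
time_s: 10.85
tcp_pos: [0.5803, -0.1986, 0.1935]
eef_rot: [180.0, -0.3, -6.8]
contact_force: [-0.0, 0.4, -0.1]
gripper_width: 0.0657
```

>>> carry_out(
  commands=[-0.7,0.7,0,1,-0.6,-0.7,0.7,0,1,-0.6,-0.7,0.7,0,1,-0.6,-0.7,0.7,0,1,-0.6,-0.72,0.8,0,1,-0.6,0,0,0,1,-0.6,0,0,0,0,-0.6,0,0,0,0,-0.6],
)

```text
time_s: 11.65
tcp_pos: [0.4384, -0.0541, 0.1909]
eef_rot: [180.0, -0.1, 17.0]
contact_force: [0.1, -0.1, 0.1]
gripper_width: 0.0702
```

```bash
python3 look.py a4
```

```text
[ 0.4384 -0.0541  0.1909] [ 1.7999e+02 -5.0000e-02  1.7010e+01] 0.07018850826359782 [ 0.1 -0.1  0.1]
```

View pics/a4.png

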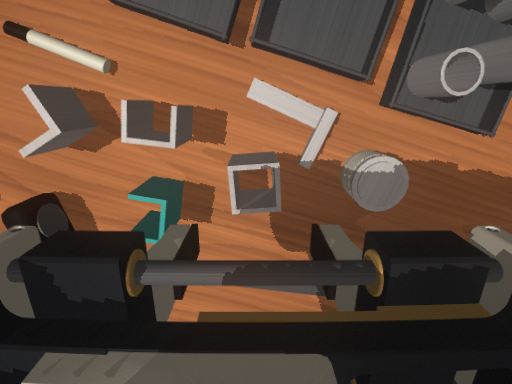

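```bash
python3 cw.py a4 .065 "[(228,168),(280,165),(282,208),(231,214)]"; python3 cw.py a4 .07 "[(122,100),(178,107),(176,147),(124,137)]"; python3 cw.py a4 .07 "[(165,204),(160,240)]"
```

```text
[[0.4514, -0.025], [0.4689, -0.0717], [0.4278, -0.0877], [0.4066, -0.0406]] mean [ 0.4387 -0.0563]
[[0.4847, 0.0816], [0.4931, 0.0322], [0.4577, 0.0261], [0.4528, 0.0743]] mean [0.4721 0.0536]
[[0.3996, 0.0245], [0.3593, 0.0216]] mean [0.3795 0.023 ]
```

>>> carry_out(
  commands=[0,-0.04,-0.9,0.75,-0.6,0,0,-0.9,0,-0.6,0,0,-0.9,0,-0.6,0,0,-0.7,0,-0.6,0,0,0,0,1,0,0,0,0,1,0,0,0,0,1,0,0,0,0,1],
  grip_force=35,
)

```text
time_s: 12.5
tcp_pos: [0.439, -0.0556, 0.0558]
eef_rot: [180.0, -0.2, 20.1]
contact_force: [1.3, -1.7, -2.2]
gripper_width: 0.0492
```

>>> carry_out(
  commands=[0,0,0,0,1,0,0,0,0,1],
)

```text
time_s: 12.7
tcp_pos: [0.439, -0.0555, 0.0558]
eef_rot: [180.0, -0.2, 20.1]
contact_force: [-0.2, -0.7, 8.2]
gripper_width: 0.0499
```

>>> carry_out(
  commands=[0,0,0.8,0,1,0,0,1,0,1,0.2,0,1,0,1,0.7,0.5,0.2,-0.8,1,0.7,0.5,0,-0.8,1,0.7,0.5,0,-0.8,1,0.7,0.5,0,-0.8,1,0.7,0.5,0,-0.8,1],
)

```text
time_s: 13.5
tcp_pos: [0.586, 0.0451, 0.174]
eef_rot: [-180.0, 0.1, 4.0]
contact_force: [-0.1, -0.4, -3.8]
gripper_width: 0.0499
```

>>> carry_out(
  commands=[0.7,0.5,0,-0.8,1,0.12,0.24,-0.4,0,1,0,0,-0.8,0,1,0,0,-0.8,0,1,0,0,-0.7,0,1,0,0,-0.12,0,1,0,0,0,0,1,0,0,0,0,1],
)

```text
time_s: 14.3
tcp_pos: [0.6182, 0.0738, 0.0616]
eef_rot: [180.0, 0.0, 0.9]
contact_force: [0.4, 0.1, -4.4]
gripper_width: 0.05
```

>>> carry_out(
  commands=[0,0,-0.04,0,1,0,0,0,0,1,0,0,0,0,1],
)

```text
time_s: 14.6
tcp_pos: [0.6187, 0.0738, 0.0603]
eef_rot: [-180.0, -0.0, 0.9]
contact_force: [-0.9, 0.0, -3.7]
gripper_width: 0.05
```

>>> carry_out(
  commands=[0,0,-0.04,0,1,0,0,0,0,1,0,0,0,0,1],
)

```text
time_s: 14.9
tcp_pos: [0.6192, 0.0739, 0.0596]
eef_rot: [-180.0, -0.1, 0.9]
contact_force: [-2.0, -0.6, 5.8]
gripper_width: 0.0498
```

>>> carry_out(
  commands=[0,0,0,0,-0.6,0,0,0,0,-0.6,0,0,0,0,-0.6,0,0,0.6,0,-0.6,0,0,1,0,-0.6,-0.3,0,1,0.9,-0.6,-0.9,-0.1,0.4,0.9,-0.6,-0.9,-0.1,0,0,-0.6],
)

```text
time_s: 15.7
tcp_pos: [0.5357, 0.0663, 0.1812]
eef_rot: [-179.9, -0.3, 8.2]
contact_force: [-0.5, 1.0, -0.5]
gripper_width: 0.0703
```

>>> carry_out(
  commands=[-0.9,-0.15,0,0,-0.6,-0.68,-0.11,0,0,-0.6,0,0,0,0,-0.6,0,0,0,0,-0.6],
)

```text
time_s: 16.1
tcp_pos: [0.4717, 0.0557, 0.1792]
eef_rot: [-180.0, -0.1, 8.1]
contact_force: [0.5, -1.3, -0.1]
gripper_width: 0.0698
```

```bash
python3 look.py a5
```

```text
[0.4717 0.0557 0.1792] [-1.7997e+02 -1.0000e-01  8.1500e+00] 0.06977427382437593 [ 0.5 -1.3 -0.1]
```

View pics/a5.png

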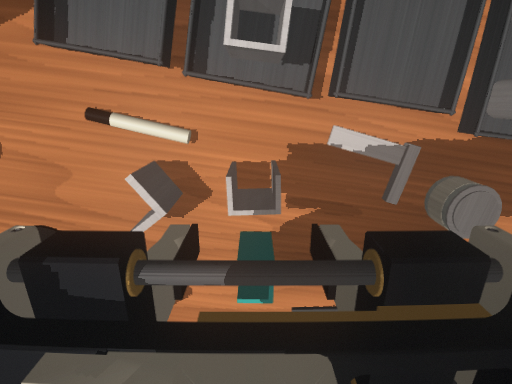

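```bash
python3 cw.py a5 .07 "[(227,178),(280,178),(281,213),(228,214)]"; python3 cw.py a5 .065 "[(126,180),(164,209),(135,229)]"
```

```text
[[0.484, 0.0813], [0.4909, 0.0337], [0.4573, 0.027], [0.4492, 0.0764]] mean [0.4703 0.0546]
[[0.4672, 0.1753], [0.4433, 0.1382], [0.4178, 0.166]] mean [0.4427 0.1598]
```

>>> carry_out(
  commands=[0,0,-0.9,0,-0.6,0,0,-0.9,0,-0.6,0,0,-0.9,0,-0.6,0,0,-0.35,0,-0.6,0,0,0,0,1,0,0,0,0,1,0,0,0,0,1,0,0,0,0,1],
  grip_force=25,
)

```text
time_s: 16.95
tcp_pos: [0.4724, 0.0559, 0.0575]
eef_rot: [-180.0, -0.1, 8.1]
contact_force: [0.5, 0.6, -1.1]
gripper_width: 0.0501
```

>>> carry_out(
  commands=[0,0,0,0,1,0,0,0,0,1],
)

```text
time_s: 17.15
tcp_pos: [0.4725, 0.0559, 0.0575]
eef_rot: [-180.0, -0.1, 8.1]
contact_force: [0.7, 0.2, 2.5]
gripper_width: 0.0504
```

>>> carry_out(
  commands=[0,0,0.8,0,1,0,0,1,0,1,0.2,-0.1,1,0,1,0.7,-0.6,0.2,-0.5,1,0.7,-0.6,0,-0.5,1,0.7,-0.6,0,-0.5,1,0.7,-0.6,0,-0.5,1,0.7,-0.6,0,0,1],
)

```text
time_s: 17.95
tcp_pos: [0.6198, -0.0696, 0.1761]
eef_rot: [-180.0, 0.1, 0.0]
contact_force: [-0.2, 1.2, -2.9]
gripper_width: 0.0503
```

>>> carry_out(
  commands=[0.06,-0.07,-0.4,0,1,0,0,-0.8,0,1,0,0,-0.8,0,1,0,0,-0.75,0,1,0,0,-0.12,0,1,0,0,-0.03,0,1,0,0,0,0,1,0,0,0,0,1],
)

```text
time_s: 18.75
tcp_pos: [0.6219, -0.0713, 0.0608]
eef_rot: [-180.0, -0.0, 0.1]
contact_force: [-0.6, -0.6, -2.7]
gripper_width: 0.0499
```

>>> carry_out(
  commands=[0,0,-0.03,0,1,0,0,0,0,1,0,0,0,0,1],
)

```text
time_s: 19.05
tcp_pos: [0.6223, -0.0713, 0.06]
eef_rot: [-180.0, -0.0, 0.1]
contact_force: [-1.2, 1.0, 0.8]
gripper_width: 0.0498
```

>>> carry_out(
  commands=[0,0,0,0,-0.6,0,0,0,0,-0.6,0,0,0,0,-0.6,0,0,0.6,0,-0.6,0,0,1,-0.9,-0.6,0,0,1,-0.9,-0.6,-0.6,0.7,0.6,-0.9,-0.6,-0.6,0.7,0,-0.95,-0.14],
)

```text
time_s: 19.85
tcp_pos: [0.5758, -0.015, 0.1912]
eef_rot: [-179.8, -0.4, -14.7]
contact_force: [0.5, 0.9, 0.0]
gripper_width: 0.0663
```

>>> carry_out(
  commands=[-0.6,0.7,0,-1,-0.14,-0.6,0.7,0,-1,-0.14,-0.6,0.7,0,-1,-0.14,-0.6,0.7,0,-1,-0.14,-0.6,0.7,0,-1,-0.14,-0.8,0.83,0,-1,-0.14,0,0,0,-1,-0.14,0,0,0,-0.1,-0.14],
)

```text
time_s: 20.65
tcp_pos: [0.4213, 0.159, 0.1878]
eef_rot: [-179.9, -0.0, -42.8]
contact_force: [-0.2, 0.2, -0.4]
gripper_width: 0.0502
```

>>> carry_out(
  commands=[0,0,0,0,-0.14,0,0,0,0,-0.14],
)

```text
time_s: 20.85
tcp_pos: [0.4224, 0.1573, 0.1873]
eef_rot: [180.0, -0.0, -42.9]
contact_force: [0.4, -0.3, -0.9]
gripper_width: 0.0498
```

```bash
python3 look.py a6
```

```text
[0.4224 0.1573 0.1873] [179.99  -0.   -42.88] 0.049768020199809915 [ 0.4 -0.3 -0.9]
```

View pics/a6.png

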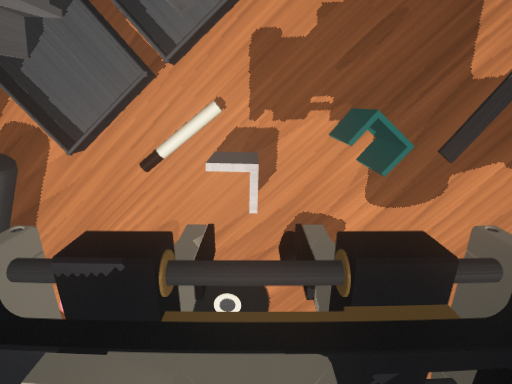

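```bash
python3 cw.py a6 .065 "[(253.5,190),(258,164),(253.5,213),(207,167)]"
```

```text
[[0.4231, 0.1567], [0.439, 0.1362], [0.4055, 0.173], [0.4696, 0.1734]] mean [0.4343 0.1598]
```

>>> carry_out(
  commands=[0,0,-0.9,0,-0.14,0,0,-0.9,0,-0.14,0,0,-0.9,0,-0.14,0,0,-0.62,0,-0.14,0,0,0,0,1,0,0,0,0,1,0,0,0,0,1,0,0,0,0,1],
  grip_force=50,
)

```text
time_s: 21.7
tcp_pos: [0.4228, 0.1584, 0.0559]
eef_rot: [-179.8, -0.0, -42.9]
contact_force: [-0.6, -0.6, 0.6]
gripper_width: 0.0236
```

>>> carry_out(
  commands=[0,0,0,0,1,0,0,0,0,1,0,0,0,0,1],
)

```text
time_s: 22.0
tcp_pos: [0.4223, 0.1582, 0.0553]
eef_rot: [-179.9, -0.0, -42.9]
contact_force: [-2.2, 1.3, 6.6]
gripper_width: 0.0074
```

>>> carry_out(
  commands=[0,0,0.6,0,1,0,0,0.8,-0.9,1,0,0,0.9,-0.9,1,0,0,0.7,-1,1,0.2,0,0,-1,1,0.4,0.1,0,-1,1,0.5,0.15,0,-1,1,0.5,0.15,0,-1,1],
)

```text
time_s: 22.8
tcp_pos: [0.486, 0.1738, 0.1743]
eef_rot: [180.0, 0.0, -70.3]
contact_force: [0.4, 0.2, -3.6]
gripper_width: 0.008
```

>>> carry_out(
  commands=[0.5,0.15,0,-1,1,0.5,0.15,0,-1,1,0.6,0.2,0,-1,1,0.6,0.2,0,-1,1,0.6,0.2,0,-0.95,1,0.32,0.05,0,0,1,0,0,0,0,1,0,0,0,0,1],
)

```text
time_s: 23.6
tcp_pos: [0.6098, 0.2113, 0.1737]
eef_rot: [179.9, -0.0, -89.9]
contact_force: [-0.9, -1.0, -2.8]
gripper_width: 0.0077
```

```bash
python3 look.py a7
```

```text
[0.6098 0.2113 0.1737] [ 1.7989e+02 -4.0000e-02 -8.9860e+01] 0.007654275864677513 [-0.9 -1.  -2.8]
```

View pics/a7.png

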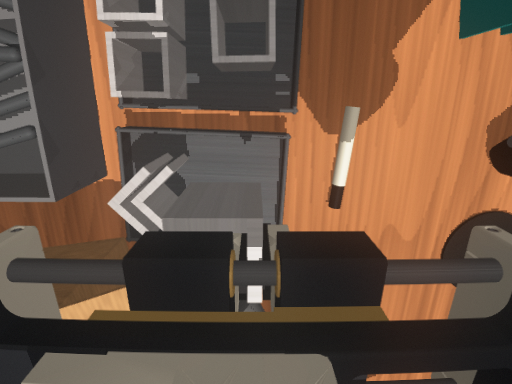

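```bash
python3 cw.py a7 .028 "[(287,136),(118,129)]";python3 cw.py a7 .077 "[(175,155),(186,160)]"
```

```text
[[0.5772, 0.1609], [0.746, 0.154]] mean [0.6616 0.1575]
[[0.6766, 0.1715], [0.6676, 0.1758]] mean [0.6721 0.1737]
```

>>> carry_out(
  commands=[0,0,-0.9,0,1,0,0,-0.9,0,1,0,0,-0.7,0,1,0,0,-0.2,0,1,0,0,-0.05,0,1,0,0,0,0,1,0,0,0,0,1],
)

```text
time_s: 24.35
tcp_pos: [0.6117, 0.2125, 0.0665]
eef_rot: [-179.9, 0.1, -89.9]
contact_force: [0.2, 0.4, -3.0]
gripper_width: 0.0076
```

>>> carry_out(
  commands=[0,0,-0.12,0,1,0,0,0,0,1,0,0,0,0,1],
)

```text
time_s: 24.65
tcp_pos: [0.6112, 0.2122, 0.0604]
eef_rot: [-179.9, 0.0, -89.9]
contact_force: [0.8, 1.2, -0.1]
gripper_width: 0.0081
```

>>> carry_out(
  commands=[0,0,-0.03,0,1,0,0,0,0,1,0,0,0,0,1],
)

```text
time_s: 24.95
tcp_pos: [0.6113, 0.2122, 0.0604]
eef_rot: [-179.9, 0.0, -89.9]
contact_force: [-3.1, 1.2, 8.4]
gripper_width: 0.008
```

>>> carry_out(
  commands=[0,0,0.02,0,0.2,0,0,0,0,0.2,0,0,0,0,0.2,0,0,0.4,0,0.2,0,0,0.8,0,0.2,0,0,1,0,0.2,0,0,1,0,0.2,-0.2,0,0.8,0,0.2],
)

```text
time_s: 25.75
tcp_pos: [0.6036, 0.2118, 0.2216]
eef_rot: [-179.9, 0.0, -89.9]
contact_force: [-0.1, 0.1, 0.8]
gripper_width: 0.0351
```

>>> carry_out(
  commands=[-0.8,0,0,0,0.2,-0.9,0,0,0,0.2,-0.9,0.2,0,0,0.2,-0.5,0.6,0,0,0.2,0,0.9,0,0,0.2,0,0.9,0,0,0.2,0,0,0,0,0.2,0,0,0,0,0.2],
)

```text
time_s: 26.55
tcp_pos: [0.4784, 0.3164, 0.2188]
eef_rot: [180.0, -0.0, -89.8]
contact_force: [-0.4, -0.8, 0.6]
gripper_width: 0.035
```

Run:
```python
from plant import cams
import cv2,numpy as np
t=cams.capture("top");s=cams.capture("scene");np.savez("pics/t9.npz",T=np.linalg.inv(t["camera_from_world"]),K=t["camera_matrix"],k1=t["k1"])
a=cv2.resize(t["frame"][105:245,160:420],None,fx=3,fy=2.0*1.5,interpolation=cv2.INTER_CUBIC)[:420,:780]
b=cv2.resize(s["frame"],None,fx=1.5,fy=1.5,interpolation=cv2.INTER_CUBIC)
cv2.imwrite("pics/t9.png",a[:,:,::-1]);cv2.imwrite("pics/s9.png",b[150:550,:,::-1])
```

```text
(no output)
```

View pics/t9.png

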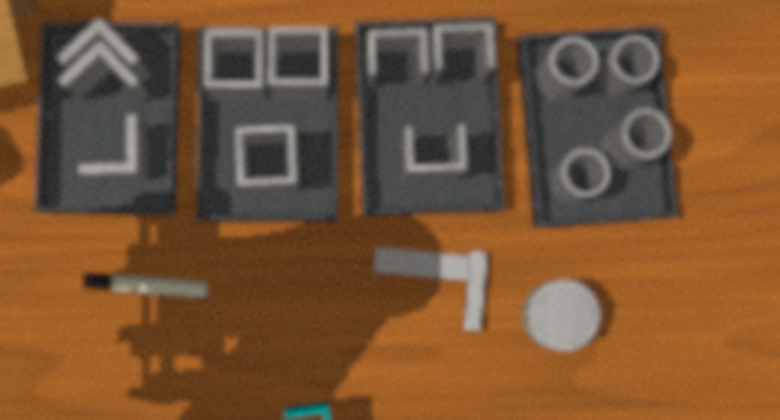

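View pics/s9.png

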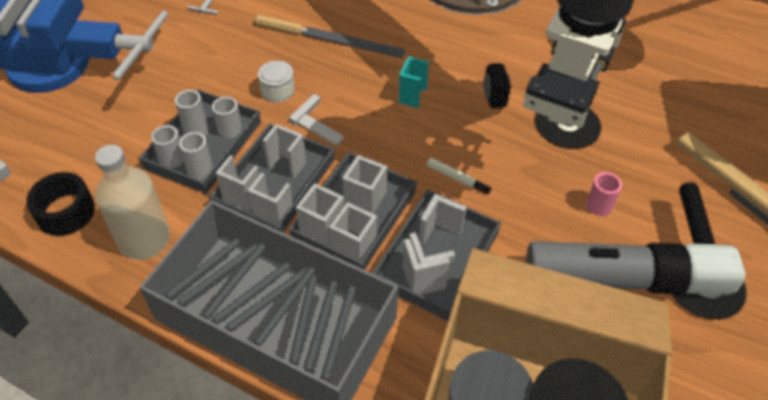

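All five offcuts stand upright and clear in their own trays: angle at about (110,145), square (265,155), channel (435,148) and round (585,172) and (645,132) in the top crop. The tin is still at (563,315). I'm handing in.

```bash
python3 -c "
from plant import r,telemetry
from h import *
d=np.load('pics/t9.npz');c=dict(camera_matrix=d['K'],k1=float(d['k1']))
for n,p,z in [('tin',(563,315),.047),('tall',(646,133),.085),('short',(585,172),.065),('square',(266,155),.07)]: print(n,cast(c,np.array(p)/3+[159.7,104.7],z,d['T']).round(3))
print(r.close_job())"
```

```text
tin [[ 0.477 -0.179]]
tall [[ 0.629 -0.247]]
short [[ 0.599 -0.199]]
square [[0.619 0.075]]
the job is handed in; nothing more can be done
None
```

I sorted all five offcuts into their trays, each standing upright and let go, and handed the job in at about 27 s. The hand-in gives no verdict, so I can only report my own checks.

- **Placement:** the last top and scene pictures show every piece upright in the tray of its own section, with the gripper well clear. I measured the two round tubes at (0.629, -0.247) and (0.599, -0.199) m and the square tube at (0.619, 0.075) m. These are within 4 mm of where I released them and inside the tray limits.
- **Angle and channel:** I checked these by eye in the last pictures and did not measure them again.
- **Paint tin:** it read (0.477, -0.179) m against (0.478, -0.180) m at the start, so it did not move. One wrist view had put its y 7 mm off; I took that as picture error.
- **Small disagreement:** when the square tube and channel touched the tray floor, the tool read 1 to 2.5 mm lower than I expected. I lowered each until the wrist force showed contact before letting go.

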